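# Weigh the specimen jar from behind the reagent bottles

## Task

The specimen jar to be weighed stands at the back of the grey bottle rack, shut in by three tall reagent bottles. Clear all three bottles out of the way, standing upright in the steel tray, then set the jar in the middle of the balance pan, and finally put every bottle back upright in the rack compartment it came from. Set everything down gently rather than dropping it, tip nothing over, and leave the beaker and the slide mailer in their compartments.

Things in the scene. Friction and masses are not known exactly. Their poses are not given: they have to be found in the camera images.
- rack: Grey plastic bottle rack, fixed, 135 (x) x 201 (y) x 22 mm high, origin at centre of underside. 2 rows of 3 open square compartments, 63 mm inside, centres x = -33 (front, robot side) or +33 (back), y = -66, 0, 66 mm; floor top 4 mm, wall tops 22 mm. Jar: back middle. Tall bottles: back left, back right and front middle, in any arrangement. Beaker and mailer: front corners.
- tray: Empty stainless steel instrument tray, fixed, 260 (x) x 160 (y) x 18 mm high, origin at the centre of its underside, floor and walls 3 mm thick. The side area for the bottles: it lies on one side of the rack, the balance on the other. All three bottles fit in a row along its x, 80 mm apart.
- balance: White top-loading laboratory balance, fixed. Its flat round steel pan, 120 mm in diameter, has its top 72 mm above the bench and does not give. The origin is at bench height exactly under the pan's centre. Housing 190 mm wide (y), 54 mm high (grey deck under the pan 61 mm), from 178 mm in front (-x, display and keys) to 78 mm behind the origin.
- round_bottle: Round white plastic bottle, 104 mm tall, origin at the centre of its underside, z up. Body 50 mm in diameter, shoulder at 64 to 75 mm; ribbed screw cap 30 mm in diameter (32 over the ribs) from 80 to 104 mm. Grip it by the cap from above, fingertips down to about 82 mm. 0.1 to 0.18 kg.
- square_bottle: White plastic bottle of square section 44 x 44 mm, 98 mm tall, origin at the centre of its underside, z up, sides along x and y. Shoulder at 62 to 67 mm; ribbed screw cap 30 mm in diameter (32 over the ribs) from 74 to 98 mm. Grip it by the cap from above, fingertips down to about 76 mm. It fits its compartment at any yaw. 0.09 to 0.16 kg.
- slim_bottle: Slim round white plastic bottle, the tallest, 124 mm, origin at the centre of its underside, z up. Body 44 mm in diameter, shoulder at 86 to 96 mm; ribbed screw cap 28 mm in diameter (30 over the ribs) from 100 to 124 mm. Grip it by the cap from above, fingertips down to about 102 mm. 0.11 to 0.2 kg.
- jar: Low round specimen jar, 48 mm tall, origin at the centre of its underside, z up: clear glass, 51 mm in diameter, with a wide flat black screw lid 52 mm in diameter from 31 to 48 mm. Closed. Grip it across the lid from above once the bottles beside it are gone, fingertips down to about 24 mm; the rack's walls reach 18 mm above its underside. 0.08 to 0.15 kg.
- beaker: Small open glass beaker, 42 mm in diameter at the rim, 50 mm tall, standing in a front corner compartment of the rack; origin at the centre of its underside. Leave it.
- mailer: Closed blue plastic slide mailer (rectangular box), 36 x 52 x 48 mm tall, standing in the other front corner compartment; origin at the centre of its underside. Leave it.

How it is judged:
By the outcome, as a careful person would: the job done as asked, in the order asked, and still so for the second after the job is handed in, with the robot touching nothing.
It also fails if it takes over 144 s, if anything falls off the work surface, if the arm or the gripper's body presses on something with over 40 N, if the wrist force passes 120 N, or if a joint passes its speed limit or range.

## Robot

A 6-joint arm with a two-finger parallel gripper is mounted at the origin on the work surface. World frame = base frame: x ahead of the robot, y to its left, z up, the work surface at z = 0. Lengths are in m, angles in rad, forces in N, time in s.
With the tool pointing down it reaches from about 0.425 to 0.95 m from the base axis. Payload 3.5 kg.
Tool frame: the origin (TCP) lies between the finger pads; the fingertips stand 22 mm ahead of it and the grasp point (between the pads) lies 3 mm ahead of it (ctrl.nose_length is the z of the fingertips in the tool frame, in m); z points along the fingers, y is the line along which they close (so a half turn about z gives the same grasp; the last joint's range is limited). The gripper opens to 85 mm and grips with 20 to 120 N. Pads are 22 mm wide; open, the fingers measure 114 mm over their backs; the gripper's body (76 mm by 85 mm) begins 54 mm behind the grasp point. The pads swing forward as they close: fully open they stand 13 mm farther back than shut.
Start: joints at [1.026, 0.286, 1.577, -0, 1.279, -0.15], TCP at [0.26, 0.623, 0.253] pointing down, gripper open.
Joint ranges: [-2.77, 2.77], [-0.9, 2.22], [0.21, 2.48], [-1.53, 4.67], [0.24, 2.81], [-2.84, 2.84]. Speed limits (rad/s): [2.79, 2.79, 3.14, 3.14, 3.14, 3.14].

## Interface

Orientations are given as a unit quaternion [x, y, z, w].
In Python, from plant import ctrl gives the robot as it stands. The module is installed in compiled form; this text tells all that it offers.
- The arm moves only by the tool send_rows, never from a script. Its argument "rows" is text: rows parted by semicolons, each of 7 numbers parted by spaces: the turn, a rotation vector about the tool's x, y, z in fractions of the full range, 1 being 120 degrees, then the shift along the tool's x, y, z in a scale on which 1.0 is 750 mm, then the opening, from -1 (shut) to 1 (fully open). A call has 1 to 8 rows; each row is the pose to reach, as a shift and turn from the pose commanded when the call began, along the tool's axes at that moment; what a row does not reach only later rows make up. A row lasts 1/8 s, in which the tool goes at most 62.5 mm and 10.7 degrees, less where a joint would pass 70% of its speed; a pose out of reach is approached as far as the arm can. A call with a gripper value outside its range is refused whole. The fingers move at their own pace and stop on an object; "grip_force" is the grip in N (left out, the last holds). Time passes only in rows, so rows that repeat a pose let the fingers close. It gives the time, the measured TCP pose, the force, the opening and the grip force at its end, in the units of the state.
- ctrl.get_state(): the state, without advancing time (a new reading comes with each control period).
- ctrl.read_camera(name): name is "scene" or "top" or "wrist"; returns a dict with "color" (400x640x3 uint8, red, green, blue), "fx", "fy", "cx", "cy" (pixels), "D" ([k1, k2, p1, p2, k3] as OpenCV has them; the pictures are not rectified), "extrinsics" (4x4, takes a point from world to camera coordinates). Camera axes: x right, y down, z forward; pixel columns grow to the right and rows downward; lengths in m; the calibration is good to about 2 mm. A picture is of the moment at which its call begins. There is no depth.
- ctrl.sign_off(): hands the job in; it is judged then, once.
Trained networks look in a picture, given as the dict that the camera call returned (one of the last four; its "shot" number tells which), for a name from the list of things; names that differ only in an ending like _2 or _b are one class to them, and where a whole thing is asked for, a point or a joint stands for the part that bears it (a point fixed in the world has none). Each returns a list of dicts, best first, with "p" (0 to 1); they miss things now and then, are a little off and sometimes report something else, mostly with a low value. They report only what shows in the picture. A call takes as long as a camera call.
- ctrl.look_for(picture, target): "position" ([x, y, z] in m, in the coordinates of the camera as it stood for that picture, good to about 4 mm: the middle of the surface that is visible of it).
The state is a dict: "time": time; "qpos": joint angles; "dq": joint speeds; "joint_efforts": joint torques, N m; "eef_pos": TCP position; "tcp_rot": TCP orientation; "contact_force": force on the tool from outside, world axes, zero at the start; "wrist_torque": the same for the moment, N m; "opening": opening from 0.0 (shut) to 1.0 (fully open); "finger_force": force on a finger pad.
Only numpy, scipy, OpenCV 4.12 (cv2) and the standard library are available. Lean on these libraries where they do the work, as an engineer would, in place of code of your own. Each camera call takes 0.05 s, during which the arm holds its last target. There are 200 camera calls.

## Working session

There is one attempt and no reset: what is moved stays moved. The work goes in short steps, Python scripts to look and compute and a tool call to move; the robot and the scene stay as the last step left them, time stands still between calls to the robot, and variables do not carry over. Pictures are saved under pics/ and viewed, at most 14 in all, crops included, and the job is handed in when it is done.

Besides the shell and the picture viewer there is one more tool, called after "Emit:" as name(argument=value, ...), one argument or row to a line, values as JSON. send_rows: Moves the arm, as the interface text tells. Its arguments: {"type":"object","properties":{"rows":{"type":"string"},"grip_force":{"type":"number"}},"required":["rows"]}

```bash
mkdir -p pics; cat > h.py <<'E'
import numpy as np, cv2
from plant import ctrl
from scipy.spatial.transform import Rotation as R
def shot(name, save=None):
    d=ctrl.read_camera(name)
    if save: cv2.imwrite('pics/'+save, d["color"][:,:,::-1])
    return d
def find(d,t,n=2):
    E=np.array(d["extrinsics"]); out=[]
    for r in ctrl.look_for(d,t)[:n]:
        p=np.array(r["position"]); out.append((round(r["p"],2),np.round(E[:3,:3].T@(p-E[:3,3]),4)))
    return out
def ray(d,u,v,z):
    "world point at height z seen at pixel u,v"
    E=np.array(d["extrinsics"]);K=np.array([[d["fx"],0,d["cx"]],[0,d["fy"],d["cy"]],[0,0,1.]])
    q=cv2.undistortPoints(np.array([[[u,v]]],float),K,np.array(d["D"],float))[0,0]
    w=E[:3,:3].T@np.array([q[0],q[1],1]); o=-E[:3,:3].T@E[:3,3]
    return o+w*(z-o[2])/w[2]
def proj(d,P):
    E=np.array(d["extrinsics"]);K=np.array([[d["fx"],0,d["cx"]],[0,d["fy"],d["cy"]],[0,0,1.]])
    return cv2.projectPoints(np.array(P,float).reshape(-1,3),cv2.Rodrigues(E[:3,:3])[0],E[:3,3],K,np.array(d["D"],float))[0].reshape(-1,2)
def totool(p,state=None):
    s=state or ctrl.get_state()
    return np.round(R.from_quat(s["tcp_rot"]).inv().apply(np.array(p)-s["eef_pos"])*1000,1)
names=["rack","tray","balance","round_bottle","square_bottle","slim_bottle","jar","beaker","mailer"]
E
python3 - <<'E'
from h import *
s=ctrl.get_state(); print(s, ctrl.nose_length); print(R.from_quat(s["tcp_rot"]).as_matrix().round(3))
for c in("top","scene"):
    d=shot(c,c+"0.png"); print(c,d["fx"],np.round(-np.array(d["extrinsics"])[:3,:3].T@np.array(d["extrinsics"])[:3,3],3))
    for n in names: print(n,find(d,n))
E
```

```text
{'time': 0.0, 'qpos': array([ 1.02599826e+00,  2.87200172e-01,  1.57823160e+00, -1.44859039e-05,
        1.27861729e+00, -1.50006888e-01]), 'dq': array([0.00041941, 0.00086331, 0.00127227, 0.0009587 , 0.00089193,
       0.00116275]), 'joint_efforts': array([ 5.55120241e-04, -4.05986452e+01, -2.92623925e+01, -1.58082994e-04,
        5.81327069e-03,  4.26230272e-06]), 'eef_pos': array([0.25926405, 0.62253857, 0.25189456]), 'tcp_rot': array([ 1.96113962e-01,  9.80580341e-01, -1.15719137e-03, -4.11630763e-04]), 'contact_force': array([ 0.61071511,  0.38843868, -0.1398283 ]), 'wrist_torque': array([ 0.02285124, -0.00694289, -0.00150276]), 'finger_force': 0.0, 'opening': 0.9988219617520523} 0.022
[[-0.923  0.385 -0.001]
 [ 0.385  0.923 -0.002]
 [ 0.    -0.002 -1.   ]]
top 451.8473283165679 [0.476 0.002 1.219]
rack [(0.79, array([ 0.5915, -0.0131,  0.0018])), (0.66, array([ 0.5571, -0.0301,  0.0948]))]
tray [(0.68, array([ 0.4551, -0.2876,  0.0026]))]
balance [(0.64, array([0.4211, 0.3057, 0.0573]))]
round_bottle [(0.65, array([ 0.623 , -0.0862,  0.0766]))]
square_bottle [(0.85, array([0.6169, 0.0384, 0.067 ]))]
slim_bottle [(0.65, array([ 0.5532, -0.0309,  0.0945]))]
jar [(0.63, array([ 0.6241, -0.026 ,  0.0535]))]
beaker [(0.59, array([0.558 , 0.0359, 0.018 ]))]
mailer [(0.58, array([ 0.5623, -0.0934,  0.0494]))]
scene 426.51030244330195 [ 1.153 -0.464  0.827]
rack [(0.81, array([ 0.6388, -0.0514,  0.0159]))]
tray [(0.94, array([ 0.4673, -0.2897,  0.0029]))]
balance [(0.86, array([0.4623, 0.2855, 0.0584]))]
round_bottle [(0.68, array([ 0.6422, -0.0998,  0.0638]))]
square_bottle [(0.74, array([0.629 , 0.0298, 0.0615]))]
slim_bottle [(0.81, array([ 0.5667, -0.0411,  0.0859]))]
jar [(0.68, array([ 0.6326, -0.0332,  0.0529]))]
beaker [(0.68, array([0.5585, 0.0322, 0.0379])), (0.27, array([ 0.5679, -0.1042,  0.0483]))]
mailer [(0.91, array([ 0.5682, -0.1074,  0.05  ]))]
```

View pics/top0.png

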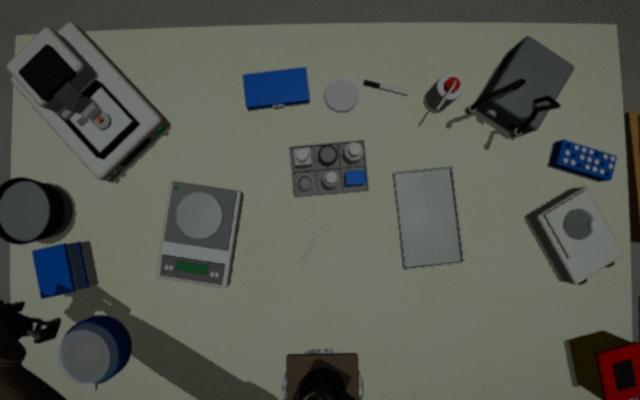

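View pics/scene0.png

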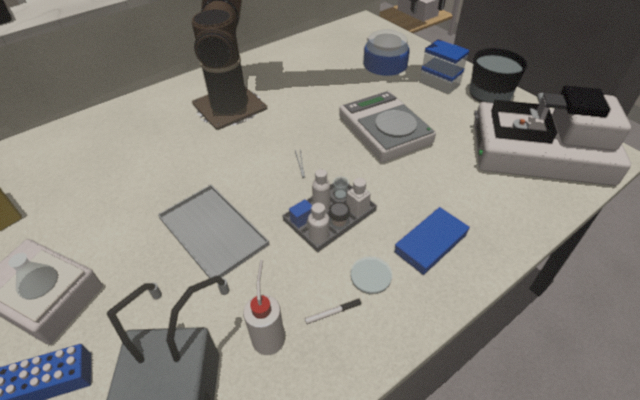

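The top view shows the rack at px (290–368, 140–196) with the slim bottle front middle, the square bottle back left and the round one back right. The jar is at (327,155). The tray spans (393–463, 167–268) and the pan centre is about (199,215). The scene view agrees. Next I'll enlarge the rack.

```bash
python3 - <<'E'
from h import *
d=shot("top"); c=d["color"][:,:,::-1]
a=cv2.resize(c[132:204,280:380],None,fx=5.5,fy=5.5,interpolation=cv2.INTER_CUBIC)
b=cv2.resize(c[160:275,150:250],None,fx=2.2,fy=2.2,interpolation=cv2.INTER_CUBIC)
e=cv2.resize(c[160:275,380:480],None,fx=2.2,fy=2.2,interpolation=cv2.INTER_CUBIC)
be=np.vstack([b,e]); o=np.zeros((max(a.shape[0],be.shape[0]),a.shape[1]+be.shape[1],3),np.uint8)
o[:a.shape[0],:a.shape[1]]=a; o[:be.shape[0],a.shape[1]:]=be; o=np.clip(o*1.5,0,255).astype(np.uint8)
print(o.shape); cv2.imwrite("pics/c1.png",o)
# pan ellipse & rack / tray masks
hsv=cv2.cvtColor(c,cv2.COLOR_BGR2HSV); 
for n,(x0,y0,x1,y1) in dict(tray=(375,150,480,285),rack=(278,128,380,208)).items():
    sub=cv2.resize(c[y0:y1,x0:x1],None,fx=4,fy=4,interpolation=cv2.INTER_CUBIC).astype(int)
    bg=np.median(np.vstack([sub[:8].reshape(-1,3),sub[-8:].reshape(-1,3)]),0)
    chroma=(sub[:,:,2]-sub[:,:,0]); m=((abs(chroma-(bg[2]-bg[0]))>12)|(abs(sub-bg).sum(2)>90)).astype(np.uint8)
    m=cv2.morphologyEx(m,cv2.MORPH_OPEN,np.ones((9,9)))
    k=max(cv2.findContours(m,0,2)[0],key=cv2.contourArea); r=cv2.minAreaRect(k)
    px=cv2.boxPoints(r)/4+[x0-.375,y0-.375]; z={'tray':.018,'rack':.022}[n]
    P=np.array([ray(d,*q,z) for q in px]); print(n,px.round(1).tolist(),P.round(4).tolist(),P.mean(0).round(4),np.linalg.norm(P-np.roll(P,1,0),axis=1).round(3))
E
```

```text
(506, 770, 3)
tray [[450.9, 185.7], [453.9, 185.3], [458.6, 224.3], [455.6, 224.7]] [[0.5391, -0.3538, 0.018], [0.5399, -0.3621, 0.018], [0.4354, -0.3716, 0.018], [0.4346, -0.3633, 0.018]] [ 0.4873 -0.3627  0.018 ] [0.105 0.008 0.105 0.008]
rack [[288.5, 146.4], [363.7, 139.6], [368.4, 190.7], [293.2, 197.5]] [[0.6518, 0.0789, 0.022], [0.6665, -0.1222, 0.022], [0.5296, -0.1313, 0.022], [0.5152, 0.0686, 0.022]] [ 0.5908 -0.0265  0.022 ] [0.137 0.202 0.137 0.2  ]
```

View pics/c1.png

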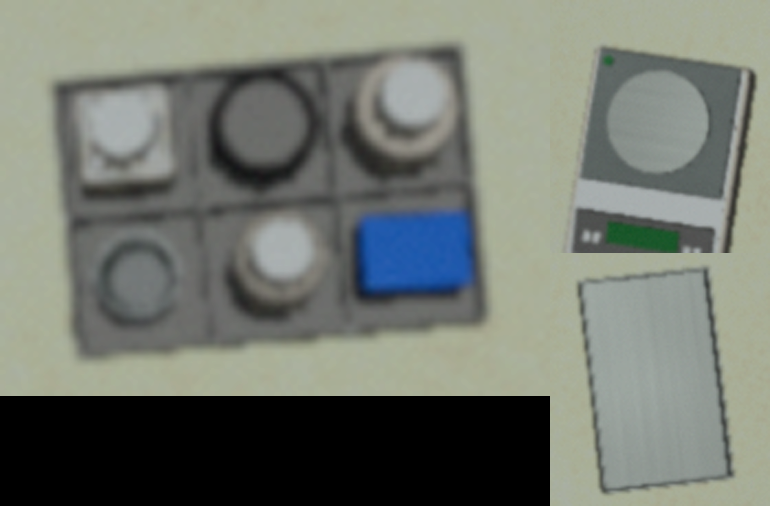

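```bash
cat >> h.py <<'E'
C=np.array([0.5908,-0.0265,0]); YAW=np.radians(4.0); RK=R.from_euler('z',YAW).as_matrix()
def rk(p): return np.round((RK.T@(np.array(p)-C))*1000,1)   # world -> rack frame, mm
def rkdelta(p):  # tool shift (aligned tool) from the measured tcp to p
    s=ctrl.get_state(); d=RK.T@(np.array(p)-s["eef_pos"]); return np.round(d*[-1000,1000,-1000],1)
E
python3 - <<'E'
from h import *
d=shot("top")
T=np.array([ray(d,*q,.018) for q in [(393.6,173.6),(451.4,166.8),(462.7,260.9),(404.1,268.6)]])
print("tray",T.round(4).tolist(),T.mean(0).round(4),np.linalg.norm(T-np.roll(T,1,0),axis=1).round(3))
a=(T[0]+T[1]-T[2]-T[3]); print("tray yaw",np.degrees(np.arctan2(a[1],a[0])).round(1))
pan=ray(d,199.1,215.5,.072); print("pan",pan.round(4), rk(pan))
tx=a/np.linalg.norm(a)
for k in(-1,0,1): p=T.mean(0)+.08*k*tx; print("slot",k,p.round(4),np.hypot(*p[:2]).round(3),rk(p))
for n,q,z in [("square",(302.7,155.3),.102),("round",(355.3,148.7),.108),("slim",(331.3,177.1),.128),("jar",(328.2,154.7),.052)]:
    p=ray(d,*q,z); print(n,p.round(4),rk(p))
s=ctrl.get_state(); print(rk(s["eef_pos"]))
d=shot("scene")
print("pan edge check", proj(d,pan).round(1), proj(d,T).round(1).tolist(), proj(d,C+[0,0,.022]).round(1))
v=totool([0.5887,-0.033*0-0.0265,0.20]);print(v)
E
```

```text
tray [[0.5742, -0.2003, 0.018], [0.5899, -0.357, 0.018], [0.3377, -0.3799, 0.018], [0.3212, -0.2221, 0.018]] [ 0.4558 -0.2898  0.018 ] [0.254 0.157 0.253 0.159]
tray yaw 5.0
pan [0.472  0.3067 0.072 ] [-95.3 340.7  72. ]
slot -1 [ 0.3761 -0.2968  0.018 ] 0.479 [-233.1 -254.7   18. ]
slot 0 [ 0.4558 -0.2898  0.018 ] 0.54 [-153.1 -253.2   18. ]
slot 1 [ 0.5355 -0.2828  0.018 ] 0.606 [ -73.1 -251.8   18. ]
square [0.6171 0.0388 0.102 ] [ 30.7  63.3 102. ]
round [ 0.6304 -0.0919  0.108 ] [ 34.9 -68.  108. ]
slim [ 0.5594 -0.0304  0.128 ] [-31.6  -1.7 128. ]
jar [ 0.6237 -0.0258  0.052 ] [32.9 -1.6 52. ]
[-285.1  671.1  253.3]
pan edge check [[395.7 121.4]] [[268.1, 239.4], [212.0, 277.9], [158.8, 214.3], [211.7, 183.8]] [[330.1 209.2]]
[-553.6 -473.    53.3]
```

Careful with the scale: shifts go in shares of 750 mm and turns go in shares of 120 degrees. That gives: -528 mm is -0.704, -487 mm is -0.6493, -26.6 degrees is -0.2217.

Emit:
send_rows(
  rows="0 0 -0.2217 -0.704 -0.6493 0.0267 1;0 0 -0.2217 -0.704 -0.6493 0.0267 1;0 0 -0.2217 -0.704 -0.6493 0.0267 1;0 0 -0.2217 -0.704 -0.6493 0.0267 1;0 0 -0.2217 -0.704 -0.6493 0.0267 1;0 0 -0.2217 -0.704 -0.6493 0.0267 1;0 0 -0.2217 -0.704 -0.6493 0.0267 1;0 0 -0.2217 -0.704 -0.6493 0.0267 1",
  grip_force=40,
)

```text
time: 2.15
eef_pos: [0.4686, 0.168, 0.2399]
tcp_rot: [-0.035, 0.999, 0.0, 0.001]
contact_force: [1.5, 0.8, -1.0]
opening: 1.003
finger_force: 0.0
```

```bash
python3 - <<'E'
from h import *
s=ctrl.get_state(); print(s["time"],s["eef_pos"],R.from_quat(s["tcp_rot"]).as_matrix().round(3).tolist(),rkdelta([.5594,-.0304,.2]))
E
```

```text
2.15 [0.46860354 0.16798302 0.2398806 ] [[-0.998, -0.069, 0.001], [-0.069, 0.998, 0.0], [-0.001, 0.0, -1.0]] [ -76.7 -204.2   39.9]
```

In the tool's units: -204 mm is -0.272, -77 mm is -0.1027.

Emit:
send_rows(
  rows="0 0 0 -0.1027 -0.272 0.0533 1;0 0 0 -0.1027 -0.272 0.0533 1;0 0 0 -0.1027 -0.272 0.0533 1;0 0 0 -0.1027 -0.272 0.0533 1;0 0 0 -0.1027 -0.272 0.0533 1;0 0 0 -0.1027 -0.272 0.0533 1",
)

```text
time: 2.9
eef_pos: [0.5587, -0.0278, 0.1995]
tcp_rot: [-0.035, 0.999, 0.0, -0.0]
contact_force: [0.4, 0.5, 0.5]
opening: 0.998
finger_force: 0.0
```

```bash
python3 - <<'E'
from h import *
s=ctrl.get_state(); print(s["time"],s["eef_pos"],s["contact_force"],rkdelta([.5594,-.0304,.128]))
d=shot("wrist","w1.png"); print(np.round(-np.array(d["extrinsics"])[:3,:3].T@np.array(d["extrinsics"])[:3,3],3))
for n in names[3:]: print(n,find(d,n))
print(proj(d,[[.5594,-.0304,.128],[.6237,-.0258,.052],[.6304,-.0919,.108],[.6171,.0388,.102]]).round(0))
E
```

```text
2.9 [ 0.55873878 -0.02781384  0.19952939] [0.39156949 0.5024494  0.48228988] [-0.5 -2.6 71.5]
[ 0.482 -0.033  0.32 ]
round_bottle [(0.64, array([ 0.6163, -0.0836,  0.0747]))]
square_bottle [(0.91, array([0.6074, 0.0344, 0.069 ]))]
slim_bottle [(0.83, array([ 0.5453, -0.0255,  0.097 ]))]
jar [(0.59, array([ 0.6246, -0.0223,  0.0543]))]
beaker [(0.92, array([0.5559, 0.0408, 0.036 ]))]
mailer [(0.96, array([ 0.5568, -0.0923,  0.052 ]))]
[[317. 221.]
 [318. 251.]
 [242. 283.]
 [390. 275.]]
```

View pics/w1.png

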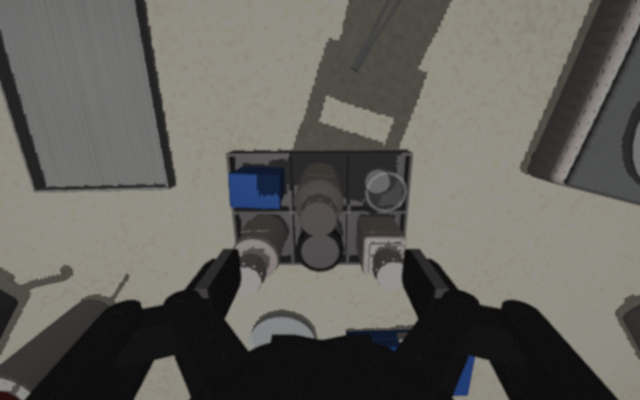

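The slim cap is at (320,217), the jar lid at (321,250), the round cap near (250,275) and the square cap at (390,275). All lie within about 2 mm of my estimates, so I'll grasp the slim bottle now.

In the tool's units: 72 mm is 0.096, 60 mm is 0.08.

Emit:
send_rows(
  rows="0 0 0 0.0013 0.0013 0.0467 1;0 0 0 0.0013 0.0013 0.08 1;0 0 0 0.0013 0.0013 0.096 1;0 0 0 0.0013 0.0013 0.096 1;0 0 0 0.0013 0.0013 0.096 -1;0 0 0 0.0013 0.0013 0.096 -1;0 0 0 0.0013 0.0013 0.096 -1;0 0 0 0.0013 0.0013 0.096 -1",
  grip_force=40,
)

```text
time: 4.25
eef_pos: [0.5584, -0.0277, 0.1283]
tcp_rot: [-0.035, 0.999, -0.0, 0.001]
contact_force: [0.2, -0.5, 2.2]
opening: 0.312
finger_force: 39.3
```

In the tool's units: -6 mm is -0.008, -3 mm is -0.004.

Emit:
send_rows(
  rows="0 0 0 0 0 0 -1;0 0 0 0 0 0 -1;0 0 0 0 0 0 -1;0 0 0 0 0 -0.004 -1;0 0 0 0 0 -0.008 -1;0 0 0 0 0 -0.008 -1",
)

```text
time: 5.0
eef_pos: [0.5575, -0.0271, 0.1329]
tcp_rot: [-0.035, 0.999, 0.0, -0.001]
contact_force: [-0.5, 0.9, -3.1]
opening: 0.313
finger_force: 39.3
```

In the tool's units: -143 mm is -0.1907, 110 mm is 0.1467.

Emit:
send_rows(
  rows="0 0 0 0 0 -0.02 -1;0 0 0 0 0 -0.0533 -1;0 0 0 0.004 -0.0053 -0.08 -1;0 0 0 0.016 -0.0213 -0.088 -1;0 0 0 0.04 -0.052 -0.088 -1;0 0 0 0.072 -0.0933 -0.088 -1;0 0 0 0.1093 -0.1427 -0.088 -1;0 0 0 0.1467 -0.1907 -0.088 -1",
)

```text
time: 6.0
eef_pos: [0.4562, -0.179, 0.199]
tcp_rot: [-0.035, 0.999, 0.0, -0.0]
contact_force: [-0.1, -0.2, -1.8]
opening: 0.311
finger_force: 39.5
```

In the tool's units: -111 mm is -0.148, -106 mm is -0.1413.

Emit:
send_rows(
  rows="0 0 0 0.0347 -0.0453 0 -1;0 0 0 0.0667 -0.0867 0 -1;0 0 0 0.0933 -0.1213 0 -1;0 0 0 0.108 -0.1413 0.0133 -1;0 0 0 0.1133 -0.148 0.0333 -1;0 0 0 0.1133 -0.148 0.0533 -1;0 0 0 0.1133 -0.148 0.0667 -1;0 0 0 0.1133 -0.148 0.0747 -1",
)

```text
time: 7.0
eef_pos: [0.381, -0.2934, 0.1423]
tcp_rot: [-0.035, 0.999, 0.001, -0.0]
contact_force: [-1.0, 0.1, -0.9]
opening: 0.313
finger_force: 39.5
```

```bash
python3 - <<'E'
from h import *
d=shot("wrist"); s=ctrl.get_state(); print(s["eef_pos"],rk(s["eef_pos"]),s["contact_force"],s["opening"])
c=d["color"][:,:,::-1]; e=shot("scene")["color"][:,:,::-1][130:310,130:400]
cv2.imwrite("pics/v2.png",np.hstack([cv2.resize(c,(400,250)),cv2.resize(e,(375,250))]))
E
```

```text
[ 0.38086685 -0.29329703  0.14193271] [-228.  -251.5  141.9] [-0.82897294 -0.51095265 -2.09851604] 0.30853603911147487
```

View pics/v2.png

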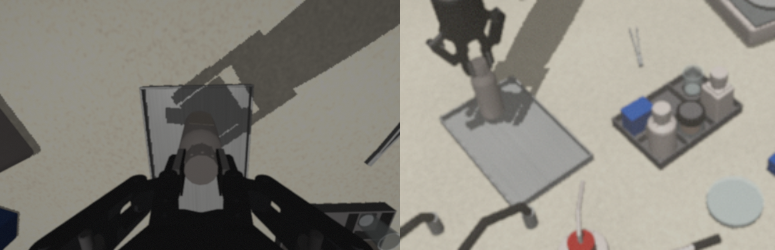

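The left half shows the bottle upright over the tray, and the scene view agrees. Lowering it.

In the tool's units: 15.5 mm is 0.0207, 14.5 mm is 0.0193.

Emit:
send_rows(
  rows="0 0 0 0 0 0.008 -1;0 0 0 0 0 0.0133 -1;0 0 0 0 0 0.0173 -1;0 0 0 0 0 0.0193 -1;0 0 0 0 0 0.0207 -1;0 0 0 0 0 0.0207 -1",
)

```text
time: 7.85
eef_pos: [0.381, -0.2943, 0.128]
tcp_rot: [-0.035, 0.999, -0.0, 0.0]
contact_force: [-0.5, 0.2, -1.8]
opening: 0.311
finger_force: 39.5
```

In the tool's units: 1.4 mm is 0.0019, 0.7 mm is 0.0009.

Emit:
send_rows(
  rows="0 0 0 0 0 0.0009 -1;0 0 0 0 0 0.0019 -1;0 0 0 0 0 0.0019 -1",
)

```text
time: 8.22
eef_pos: [0.3813, -0.2946, 0.1272]
tcp_rot: [-0.035, 0.999, -0.0, 0.0]
contact_force: [-0.2, 1.0, 2.7]
opening: 0.313
finger_force: 39.8
```

Emit:
send_rows(
  rows="0 0 0 0 0 0 0;0 0 0 0 0 0 0.6;0 0 0 0 0 0 1;0 0 0 0 0 0 1;0 0 0 0 0 -0.0133 1;0 0 0 0 0 -0.06 1;0 0 0 0 0 -0.1 1;0 0 0 -0.0267 0.0133 -0.1067 1",
)

```text
time: 9.22
eef_pos: [0.4012, -0.2846, 0.2104]
tcp_rot: [-0.034, 0.999, -0.003, 0.002]
contact_force: [0.4, -0.5, -0.0]
opening: 0.999
finger_force: 0.0
```

In the tool's units: -243 mm is -0.324, -228 mm is -0.304.

Emit:
send_rows(
  rows="0 0 0 -0.0533 0.04 0 1;0 0 0 -0.12 0.0867 0 1;0 0 0 -0.1867 0.1333 0 1;0 0 0 -0.2533 0.18 0 1;0 0 0 -0.304 0.216 0 1;0 0 0 -0.324 0.2293 0 1;0 0 0 -0.324 0.2293 0 1;0 0 0 -0.324 0.2293 0 1",
)

```text
time: 10.22
eef_pos: [0.6299, -0.0955, 0.2066]
tcp_rot: [-0.034, 0.999, -0.0, -0.0]
contact_force: [-0.7, -0.6, 0.7]
opening: 1.0
finger_force: 0.0
```

```bash
python3 - <<'E'
from h import *
d=shot("wrist"); s=ctrl.get_state(); print(s["time"],s["eef_pos"],rk(s["eef_pos"]))
P=[[.6304,-.0919,.108],[.6237,-.0258,.052],[.6171,.0388,.102]]
q=proj(d,P); print(q.round(1))
print("slim in tray",find(shot("scene"),"slim_bottle"))
c=d["color"][:,:,::-1].copy()
o=c[140:340,170:570]; cv2.imwrite("pics/w3.png",cv2.resize(o,(800,400),interpolation=cv2.INTER_CUBIC))
for uv,z in[((318,222),.108)]: print(ray(d,*uv,z))
E
```

```text
10.275 [ 0.62980286 -0.09563531  0.20661157] [ 34.1 -71.7 206.6]
[[324.6 209.7]
 [388.7 189.6]
 [477.9 202.6]]
slim in tray [(0.79, array([ 0.3923, -0.3025,  0.0772]))]
[ 0.64173644 -0.09670304  0.108     ]
```

View pics/w3.png

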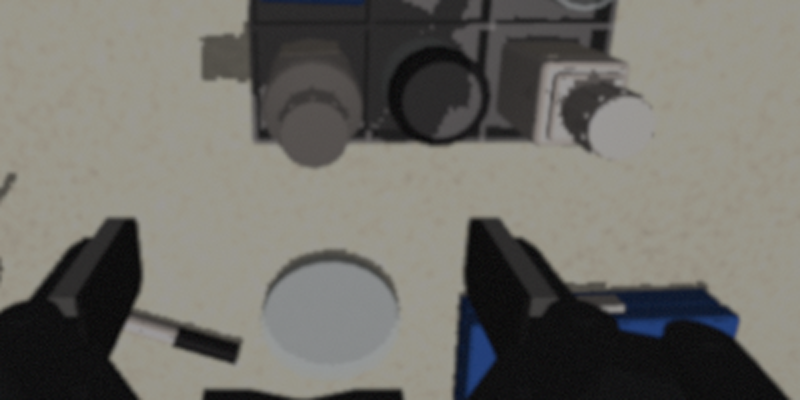

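The round cap is at (327.5,206), against (324.6,209.7) predicted. The jar and square bottle agree within 2 px, and the slim bottle stands in the tray. Grasping the round bottle.

Emit:
send_rows(
  rows="0 0 0 0.0013 0.0067 0.04 1;0 0 0 0.0013 0.0067 0.08 1;0 0 0 0.0013 0.0067 0.1133 1;0 0 0 0.0013 0.0067 0.1307 1;0 0 0 0.0013 0.0067 0.1307 1;0 0 0 0.0013 0.0067 0.1307 -1;0 0 0 0.0013 0.0067 0.1307 -1;0 0 0 0.0013 0.0067 0.1307 -1",
  grip_force=40,
)

```text
time: 11.38
eef_pos: [0.6299, -0.0896, 0.1095]
tcp_rot: [-0.035, 0.999, -0.0, 0.001]
contact_force: [0.0, 0.7, 0.5]
opening: 0.381
finger_force: 0.1
```

Emit:
send_rows(
  rows="0 0 0 0 0 0 -1;0 0 0 0 0 0 -1;0 0 0 0 0 0 -1;0 0 0 0 0 0 -1",
)

```text
time: 11.88
eef_pos: [0.63, -0.0898, 0.1096]
tcp_rot: [-0.035, 0.999, -0.0, 0.001]
contact_force: [-0.7, -1.3, 6.2]
opening: 0.335
finger_force: 39.7
```

In the tool's units: -80 mm is -0.1067, -70 mm is -0.0933.

Emit:
send_rows(
  rows="0 0 0 0 0 -0.004 -1;0 0 0 0 0 -0.0107 -1;0 0 0 0 0 -0.0333 -1;0 0 0 0 0 -0.0667 -1;0 0 0 0.0027 -0.0027 -0.0933 -1;0 0 0 0.0133 -0.0133 -0.1067 -1;0 0 0 0.0133 -0.0133 -0.1067 -1",
)

```text
time: 12.75
eef_pos: [0.6199, -0.1011, 0.1896]
tcp_rot: [-0.034, 0.999, -0.0, 0.001]
contact_force: [-0.4, 1.1, -1.1]
opening: 0.332
finger_force: 39.6
```

```bash
python3 - <<'E'
from h import *
s=ctrl.get_state(); print(s["time"],s["eef_pos"],rk(s["eef_pos"]),s["contact_force"])
d=shot("scene"); print(find(d,"round_bottle"),find(d,"jar"))
E
```

```text
12.75 [ 0.61991768 -0.10109799  0.18962023] [ 23.8 -76.4 189.6] [-0.37726291  1.0536374  -1.11548176]
[(0.56, array([ 0.6333, -0.1064,  0.1395]))] [(0.58, array([ 0.6316, -0.0335,  0.0531]))]
```

In the tool's units: -176 mm is -0.2347, 174 mm is 0.232.

Emit:
send_rows(
  rows="0 0 0 0.0107 -0.0107 0 -1;0 0 0 0.0373 -0.0373 0 -1;0 0 0 0.0733 -0.0733 0 -1;0 0 0 0.1133 -0.1147 0 -1;0 0 0 0.1533 -0.1547 0 -1;0 0 0 0.1907 -0.1933 0 -1;0 0 0 0.22 -0.2227 0 -1;0 0 0 0.232 -0.2347 0.0133 -1",
)

```text
time: 13.9
eef_pos: [0.4579, -0.2894, 0.1787]
tcp_rot: [-0.034, 0.999, -0.001, 0.001]
contact_force: [0.1, -0.1, -2.5]
opening: 0.335
finger_force: 39.6
```

Emit:
send_rows(
  rows="0 0 0 0.0013 -0.0013 0.02 -1;0 0 0 0.0013 -0.0013 0.044 -1;0 0 0 0.0013 -0.0013 0.064 -1;0 0 0 0.0013 -0.0013 0.0787 -1;0 0 0 0.0013 -0.0013 0.0867 -1;0 0 0 0.0013 -0.0013 0.09 -1;0 0 0 0.0013 -0.0013 0.0913 -1;0 0 0 0.0013 -0.0013 0.0913 -1",
)

```text
time: 14.9
eef_pos: [0.458, -0.2892, 0.1105]
tcp_rot: [-0.035, 0.999, -0.0, 0.0]
contact_force: [1.1, -0.1, -2.2]
opening: 0.331
finger_force: 39.6
```

In the tool's units: 2.2 mm is 0.0029, 1.6 mm is 0.0021.

Emit:
send_rows(
  rows="0 0 0 0 0 0.0011 -1;0 0 0 0 0 0.0021 -1;0 0 0 0 0 0.0029 -1;0 0 0 0 0 0.0029 -1",
)

```text
time: 15.4
eef_pos: [0.4581, -0.2892, 0.1085]
tcp_rot: [-0.035, 0.999, -0.0, 0.0]
contact_force: [-0.7, 0.2, 1.9]
opening: 0.333
finger_force: 40.0
```

In the tool's units: -92 mm is -0.1227, -80 mm is -0.1067.

Emit:
send_rows(
  rows="0 0 0 0 0 0 0;0 0 0 0 0 0 0.6;0 0 0 0 0 0 1;0 0 0 0 0 0 1;0 0 0 0 0 -0.0133 1;0 0 0 0 0 -0.06 1;0 0 0 -0.004 0.008 -0.1067 1;0 0 0 -0.02 0.036 -0.1227 1",
)

```text
time: 16.4
eef_pos: [0.4721, -0.2624, 0.2038]
tcp_rot: [-0.034, 0.999, -0.002, 0.002]
contact_force: [0.2, -0.3, -0.2]
opening: 1.001
finger_force: 0.0
```

In the tool's units: 290 mm is 0.3867, 275 mm is 0.3667.

Emit:
send_rows(
  rows="0 0 0 -0.0333 0.0587 0 1;0 0 0 -0.0707 0.1227 0 1;0 0 0 -0.108 0.1867 0 1;0 0 0 -0.1453 0.252 0 1;0 0 0 -0.1827 0.3173 0 1;0 0 0 -0.2107 0.3667 0 1;0 0 0 -0.2227 0.3867 0 1;0 0 0 -0.2227 0.3867 0 1",
)

```text
time: 17.4
eef_pos: [0.6175, 0.0403, 0.2001]
tcp_rot: [-0.036, 0.999, -0.0, 0.0]
contact_force: [-0.4, 0.2, -0.2]
opening: 0.999
finger_force: 0.0
```

```bash
python3 - <<'E'
from h import *
d=shot("wrist"); s=ctrl.get_state(); print(s["time"],s["eef_pos"],rk(s["eef_pos"]))
q=proj(d,[[.6175,.0395,.102],[.6237,-.0258,.052]]); print(q.round(1)); print(rkdelta([.6175,.0395,.102]))
e=shot("scene"); print([find(e,n) for n in("slim_bottle","round_bottle","jar")])
o=d["color"][140:340,170:470,::-1]; cv2.imwrite("pics/w4.png",np.hstack([cv2.resize(o,(450,300),interpolation=cv2.INTER_CUBIC),cv2.resize(e["color"][150:280,150:300,::-1],(346,300))]))
E
```

```text
17.45 [0.61723018 0.03940716 0.19998899] [ 31.   63.9 200. ]
[[319.5 208.8]
 [254.5 193.8]]
[-0.3  0.1 98. ]
[[(0.82, array([ 0.3908, -0.3036,  0.084 ]))], [(0.6, array([ 0.474 , -0.2955,  0.0625]))], [(0.68, array([ 0.6311, -0.0333,  0.0508]))]]
```

View pics/w4.png

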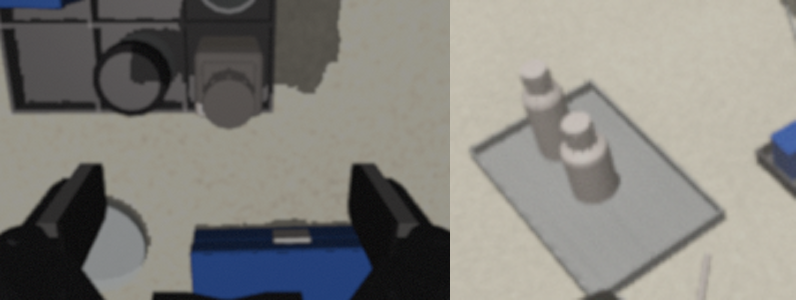

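Both bottles stand upright in the tray. The square cap is at (323,205), within 2 mm of the estimate.

In the tool's units: 98 mm is 0.1307, 85 mm is 0.1133.

Emit:
send_rows(
  rows="0 0 0 0.0013 0.0013 0.04 1;0 0 0 0.0013 0.0013 0.08 1;0 0 0 0.0013 0.0013 0.1133 1;0 0 0 0.0013 0.0013 0.1307 1;0 0 0 0.0013 0.0013 0.1307 1;0 0 0 0.0013 0.0013 0.1307 -1;0 0 0 0.0013 0.0013 0.1307 -1;0 0 0 0.0013 0.0013 0.1307 -1",
  grip_force=40,
)

```text
time: 18.65
eef_pos: [0.6168, 0.0408, 0.1028]
tcp_rot: [-0.035, 0.999, -0.0, 0.001]
contact_force: [-0.0, 0.3, -0.1]
opening: 0.376
finger_force: 0.0
```

Emit:
send_rows(
  rows="0 0 0 0 0 0 -1;0 0 0 0 0 0 -1;0 0 0 0 0 0 -1;0 0 0 0 0 0 -1",
)

```text
time: 19.15
eef_pos: [0.617, 0.0409, 0.1029]
tcp_rot: [-0.035, 0.999, -0.0, 0.001]
contact_force: [-1.4, 1.5, 5.7]
opening: 0.337
finger_force: 39.8
```

In the tool's units: -85 mm is -0.1133, -75 mm is -0.1.

Emit:
send_rows(
  rows="0 0 0 0 0 -0.004 -1;0 0 0 0 0 -0.0107 -1;0 0 0 0 0 -0.0333 -1;0 0 0 0 0 -0.0667 -1;0 0 0 0 -0.0027 -0.1 -1;0 0 0 0.004 -0.0133 -0.1133 -1;0 0 0 0.004 -0.0133 -0.1133 -1",
)

```text
time: 20.02
eef_pos: [0.6143, 0.0299, 0.1879]
tcp_rot: [-0.034, 0.999, -0.0, 0.001]
contact_force: [-0.2, 0.2, -1.0]
opening: 0.329
finger_force: 39.5
```

In the tool's units: -266 mm is -0.3547, -230 mm is -0.3067.

Emit:
send_rows(
  rows="0 0 0 0.004 -0.012 0 -1;0 0 0 0.0147 -0.0453 0 -1;0 0 0 0.032 -0.0933 0 -1;0 0 0 0.0493 -0.1467 0 -1;0 0 0 0.0667 -0.2 0 -1;0 0 0 0.084 -0.2533 0 -1;0 0 0 0.1027 -0.3067 0 -1;0 0 0 0.1173 -0.3547 0 -1",
)

```text
time: 21.02
eef_pos: [0.5432, -0.2422, 0.1852]
tcp_rot: [-0.034, 0.999, 0.001, -0.001]
contact_force: [0.5, 0.7, -0.6]
opening: 0.33
finger_force: 39.6
```

In the tool's units: 83 mm is 0.1107, 81 mm is 0.108.

Emit:
send_rows(
  rows="0 0 0 0.0133 -0.036 0 -1;0 0 0 0.0187 -0.052 0.0107 -1;0 0 0 0.0187 -0.0547 0.0333 -1;0 0 0 0.0187 -0.0547 0.06 -1;0 0 0 0.0187 -0.0547 0.0827 -1;0 0 0 0.0187 -0.0547 0.1 -1;0 0 0 0.0187 -0.0547 0.108 -1;0 0 0 0.0187 -0.0547 0.1107 -1",
)

```text
time: 22.02
eef_pos: [0.5337, -0.2826, 0.1036]
tcp_rot: [-0.035, 0.999, 0.0, -0.0]
contact_force: [-0.2, 1.0, -0.5]
opening: 0.336
finger_force: 39.6
```

In the tool's units: 2.6 mm is 0.0035, 2 mm is 0.0027.

Emit:
send_rows(
  rows="0 0 0 0 0 0 -1;0 0 0 0 0 0.0013 -1;0 0 0 0 0 0.0027 -1;0 0 0 0 0 0.0035 -1;0 0 0 0 0 0.0035 -1",
)

```text
time: 22.65
eef_pos: [0.5338, -0.2828, 0.1019]
tcp_rot: [-0.035, 0.999, -0.0, 0.0]
contact_force: [-1.3, 2.0, 2.0]
opening: 0.337
finger_force: 39.9
```

In the tool's units: -75 mm is -0.1, -65 mm is -0.0867.

Emit:
send_rows(
  rows="0 0 0 0 0 0 0;0 0 0 0 0 0 0.6;0 0 0 0 0 0 1;0 0 0 0 0 0 1;0 0 0 0 0 -0.0133 1;0 0 0 0 0 -0.0533 1;0 0 0 -0.0053 0.0133 -0.0867 1;0 0 0 -0.0213 0.048 -0.1 1",
)

```text
time: 23.65
eef_pos: [0.548, -0.2469, 0.1795]
tcp_rot: [-0.034, 0.999, -0.002, 0.002]
contact_force: [-0.1, 0.4, -0.4]
opening: 1.001
finger_force: 0.0
```

In the tool's units: 214 mm is 0.2853, 208 mm is 0.2773.

Emit:
send_rows(
  rows="0 0 0 -0.0267 0.06 0 1;0 0 0 -0.0533 0.124 0 1;0 0 0 -0.0813 0.188 0 1;0 0 0 -0.1067 0.248 0 1;0 0 0 -0.12 0.2773 0 1;0 0 0 -0.1227 0.2853 0 1;0 0 0 -0.1227 0.2853 0 1",
)

```text
time: 24.52
eef_pos: [0.6239, -0.0261, 0.1766]
tcp_rot: [-0.035, 0.999, -0.0, 0.0]
contact_force: [-0.0, -0.5, -0.1]
opening: 0.999
finger_force: 0.0
```

```bash
python3 - <<'E'
from h import *
d=shot("wrist"); s=ctrl.get_state(); print(s["time"],s["eef_pos"],rk(s["eef_pos"]))
print(proj(d,[[.6237,-.0258,.052]]).round(1)); print(rkdelta([.6237,-.0258,.050]))
e=shot("scene"); print([find(e,n) for n in("slim_bottle","round_bottle","square_bottle","jar")]); print(find(d,"jar"))
o=d["color"][100:300,170:470,::-1]; cv2.imwrite("pics/w5.png",np.hstack([cv2.resize(o,(450,300),interpolation=cv2.INTER_CUBIC),cv2.resize(e["color"][150:280,150:300,::-1],(346,300))]))
E
```

```text
24.575 [ 0.62380592 -0.02655784  0.17648171] [ 32.9  -2.4 176.5]
[[320.8 199.2]]
[1.000e-01 8.000e-01 1.265e+02]
[[(0.73, array([ 0.3927, -0.3051,  0.0839])), (0.34, array([ 0.6037, -0.0338,  0.0068]))], [(0.97, array([ 0.4719, -0.2955,  0.0675]))], [(0.84, array([ 0.5501, -0.2898,  0.0642])), (0.32, array([ 4.779e-01, -3.139e-01, -1.000e-04]))], [(0.91, array([ 0.6319, -0.0345,  0.0497]))]]
[(0.91, array([ 0.6199, -0.0233,  0.0562]))]
```

View pics/w5.png

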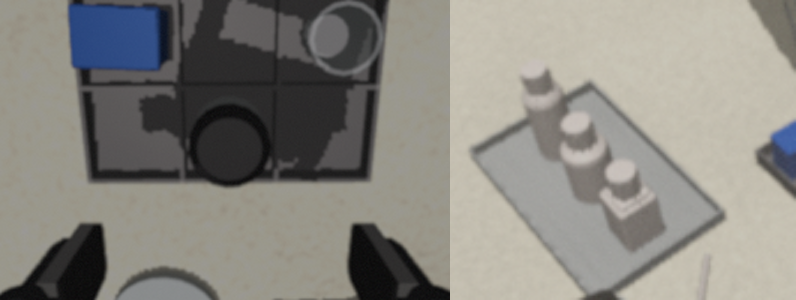

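All three bottles stand in a row in the tray. The jar lid is at (323,197), within 2 mm, and the side compartments are empty. Grasping the jar.

In the tool's units: 126 mm is 0.168, 1.5 mm is 0.002.

Emit:
send_rows(
  rows="0 0 0 0.0013 0.002 0.0467 1;0 0 0 0.0013 0.002 0.1 1;0 0 0 0.0013 0.002 0.14 1;0 0 0 0.0013 0.002 0.1627 1;0 0 0 0.0013 0.002 0.168 1;0 0 0 0.0013 0.002 0.168 1;0 0 0 0.0013 0.002 0.168 -1;0 0 0 0.0013 0.002 0.168 -1",
  grip_force=40,
)

```text
time: 25.88
eef_pos: [0.6236, -0.0245, 0.0515]
tcp_rot: [-0.035, 0.999, -0.0, 0.001]
contact_force: [0.0, -4.6, 5.2]
opening: 0.601
finger_force: 5.4
```

Emit:
send_rows(
  rows="0 0 0 0 0 0 -1;0 0 0 0 0 0 -1;0 0 0 0 0 0 -1;0 0 0 0 0 0 -1",
)

```text
time: 26.38
eef_pos: [0.624, -0.0246, 0.0518]
tcp_rot: [-0.035, 0.999, -0.0, 0.001]
contact_force: [-0.5, -0.0, 5.7]
opening: 0.592
finger_force: 42.2
```

In the tool's units: -120 mm is -0.16, -110 mm is -0.1467.

Emit:
send_rows(
  rows="0 0 0 0 0 -0.004 -1;0 0 0 0 0 -0.0107 -1;0 0 0 0 0 -0.0333 -1;0 0 0 0 0 -0.0667 -1;0 0 0 0 0 -0.1067 -1;0 0 0 0 0 -0.1467 -1;0 0 0 0 0 -0.16 -1;0 0 0 0 0 -0.16 -1",
)

```text
time: 27.38
eef_pos: [0.6231, -0.0244, 0.1711]
tcp_rot: [-0.035, 0.999, -0.0, 0.001]
contact_force: [-0.4, 0.5, -1.0]
opening: 0.59
finger_force: 41.8
```

```bash
python3 - <<'E'
from h import *
s=ctrl.get_state(); print(s["eef_pos"],rkdelta([.472,.3067,.17]))
e=shot("scene"); print(find(e,"jar"),find(e,"balance"))
E
```

```text
[ 0.62311806 -0.02437792  0.17112604] [127.7 340.8   1.1]
[(0.98, array([ 0.637 , -0.0299,  0.1669]))] [(0.59, array([0.4835, 0.2999, 0.0593]))]
```

In the tool's units: 278 mm is 0.3707, 238 mm is 0.3173.

Emit:
send_rows(
  rows="0 0 0 0.004 0.012 0 -1;0 0 0 0.0173 0.0453 0 -1;0 0 0 0.0373 0.0987 0 -1;0 0 0 0.0573 0.1533 0 -1;0 0 0 0.0773 0.208 0 -1;0 0 0 0.0987 0.2627 0 -1;0 0 0 0.1187 0.3173 0 -1;0 0 0 0.1387 0.3707 0 -1",
)

```text
time: 28.52
eef_pos: [0.4974, 0.2482, 0.17]
tcp_rot: [-0.035, 0.999, 0.0, -0.0]
contact_force: [-0.0, -0.4, -1.2]
opening: 0.591
finger_force: 41.8
```

In the tool's units: 63 mm is 0.084, 56 mm is 0.0747.

Emit:
send_rows(
  rows="0 0 0 0.0173 0.0453 0 -1;0 0 0 0.028 0.0747 0 -1;0 0 0 0.032 0.084 0 -1;0 0 0 0.032 0.084 0 -1;0 0 0 0.032 0.084 0 -1",
)

```text
time: 29.15
eef_pos: [0.4716, 0.3064, 0.1702]
tcp_rot: [-0.034, 0.999, -0.0, -0.0]
contact_force: [0.7, -0.4, -0.3]
opening: 0.593
finger_force: 41.8
```

```bash
python3 - <<'E'
from h import *
d=shot("wrist"); s=ctrl.get_state(); print(s["eef_pos"],s["contact_force"],rkdelta([.472,.3067,.12]))
e=shot("scene")
th=np.linspace(0,2*np.pi,60)[:,None]; P=np.hstack([.472+.06*np.cos(th),.3067+.06*np.sin(th),.072+0*th])
o=[]
for f in(d,e):
    c=f["color"][:,:,::-1].copy()
    for q in proj(f,P): cv2.circle(c,tuple(int(round(x)) for x in q),0,(0,0,255),-1)
    o.append(c)
cv2.imwrite("pics/w6.png",np.hstack([cv2.resize(o[0][60:320,160:480],(369,300)),cv2.resize(o[1][60:190,310:490],(415,300),interpolation=cv2.INTER_CUBIC)]))
E
```

```text
[0.47176363 0.30627576 0.1702037 ] [ 0.27699456  0.0484973  -1.31583722] [-0.3  0.4 50.2]
```

View pics/w6.png

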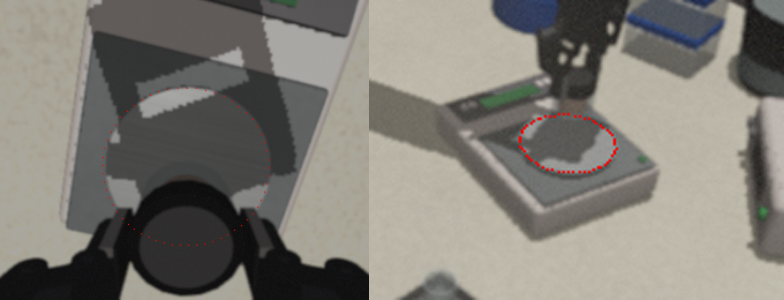

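The projected pan outline matches the pan in both views. Lowering the jar.

In the tool's units: 49 mm is 0.0653, 48 mm is 0.064.

Emit:
send_rows(
  rows="0 0 0 0 0 0.0107 -1;0 0 0 0 0 0.0267 -1;0 0 0 0 0 0.0427 -1;0 0 0 0 0 0.0547 -1;0 0 0 0 0 0.0613 -1;0 0 0 0 0 0.064 -1;0 0 0 0 0 0.0653 -1;0 0 0 0 0 0.0653 -1",
)

```text
time: 30.25
eef_pos: [0.4717, 0.3071, 0.1216]
tcp_rot: [-0.035, 0.999, 0.0, 0.0]
contact_force: [0.2, 0.5, -0.3]
opening: 0.591
finger_force: 41.8
```

In the tool's units: 1.2 mm is 0.0016, 0.7 mm is 0.0009.

Emit:
send_rows(
  rows="0 0 0 0 0 0.0009 -1;0 0 0 0 0 0.0016 -1;0 0 0 0 0 0.0016 -1",
)

```text
time: 30.62
eef_pos: [0.4715, 0.3069, 0.1201]
tcp_rot: [-0.035, 0.999, -0.0, -0.0]
contact_force: [-0.3, -0.5, -1.1]
opening: 0.592
finger_force: 41.8
```

In the tool's units: 1 mm is 0.0013, 0.7 mm is 0.0009.

Emit:
send_rows(
  rows="0 0 0 0 0 0.0009 -1;0 0 0 0 0 0.0013 -1;0 0 0 0 0 0.0013 -1",
)

```text
time: 31.0
eef_pos: [0.4716, 0.307, 0.1198]
tcp_rot: [-0.035, 0.999, -0.0, 0.0]
contact_force: [-2.0, -0.3, 6.2]
opening: 0.592
finger_force: 42.2
```

In the tool's units: -85 mm is -0.1133, -60 mm is -0.08.

Emit:
send_rows(
  rows="0 0 0 0 0 0 -0.2;0 0 0 0 0 0 0.3;0 0 0 0 0 0 0.7;0 0 0 0 0 0 1;0 0 0 0 0 -0.0067 1;0 0 0 0 0 -0.0333 1;0 0 0 0 0 -0.08 1;0 0 0 0 0 -0.1133 1",
)

```text
time: 32.0
eef_pos: [0.472, 0.3071, 0.206]
tcp_rot: [-0.035, 0.999, 0.0, 0.001]
contact_force: [0.5, 0.2, -0.2]
opening: 1.002
finger_force: 0.0
```

```bash
python3 - <<'E'
from h import *
d=shot("top"); e=shot("scene"); print(find(d,"jar"),find(e,"jar")); print(rkdelta([.5338,-.2828,.2]), ctrl.get_state()["eef_pos"])
E
```

```text
[(0.57, array([0.5567, 0.0385, 0.0161])), (0.39, array([0.4593, 0.3024, 0.1205]))] [(0.66, array([0.4796, 0.2943, 0.1122]))]
[ -21.  -592.6    4.1] [0.47151415 0.30693443 0.20407283]
```

In the tool's units: -445 mm is -0.5933, -385 mm is -0.5133.

Emit:
send_rows(
  rows="0 0 0 -0.0013 -0.04 0 1;0 0 0 -0.004 -0.1133 0 1;0 0 0 -0.0067 -0.1933 0 1;0 0 0 -0.0093 -0.2733 0 1;0 0 0 -0.012 -0.3533 0 1;0 0 0 -0.0147 -0.4333 0 1;0 0 0 -0.0187 -0.5133 0 1;0 0 0 -0.0213 -0.5933 0 1",
)

```text
time: 33.2
eef_pos: [0.5174, -0.1375, 0.202]
tcp_rot: [-0.035, 0.999, 0.001, -0.001]
contact_force: [0.8, 0.7, -0.1]
opening: 0.999
finger_force: 0.0
```

In the tool's units: -148 mm is -0.1973, -140 mm is -0.1867.

Emit:
send_rows(
  rows="0 0 0 -0.0027 -0.08 0 1;0 0 0 -0.0053 -0.1467 0 1;0 0 0 -0.0067 -0.1867 0 1;0 0 0 -0.0067 -0.1973 0 1;0 0 0 -0.0067 -0.1973 0 1;0 0 0 -0.0067 -0.1973 0 1",
)

```text
time: 33.95
eef_pos: [0.5334, -0.2816, 0.2035]
tcp_rot: [-0.035, 0.999, 0.001, -0.0]
contact_force: [-0.3, 0.4, 0.4]
opening: 0.999
finger_force: 0.0
```

```bash
python3 - <<'E'
from h import *
print(rkdelta([.5338,-.2828,.1019]), ctrl.get_state()["time"])
d=shot("wrist"); print(proj(d,[.5338,-.2828,.101]))
e=shot("scene")
cv2.imwrite("pics/w7.png",np.hstack([cv2.resize(d["color"][100:300,170:470,::-1],(450,300),interpolation=cv2.INTER_CUBIC),cv2.resize(e["color"][80:180,330:450,::-1],(346,300),interpolation=cv2.INTER_CUBIC)]))
E
```

```text
[ -0.3  -1.2 101.6] 33.95
[[318.85545682 207.65231075]]
```

View pics/w7.png

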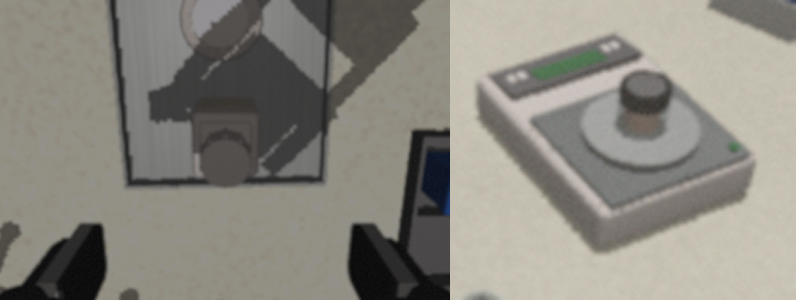

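The jar sits upright in the middle of the pan. The square cap in the tray is at (321,207), where expected. Regrasping it.

In the tool's units: 101.5 mm is 0.1353, 88 mm is 0.1173.

Emit:
send_rows(
  rows="0 0 0 0 -0.0007 0.04 1;0 0 0 0 -0.0007 0.08 1;0 0 0 0 -0.0007 0.1173 1;0 0 0 0 -0.0007 0.1353 1;0 0 0 0 -0.0007 0.1353 1;0 0 0 0 -0.0007 0.1353 -1;0 0 0 0 -0.0007 0.1353 -1;0 0 0 0 -0.0007 0.1353 -1",
  grip_force=40,
)

```text
time: 35.05
eef_pos: [0.5341, -0.284, 0.1036]
tcp_rot: [-0.035, 0.999, -0.0, 0.001]
contact_force: [-0.3, 0.3, 1.2]
opening: 0.375
finger_force: 0.5
```

Emit:
send_rows(
  rows="0 0 0 0 0 0 -1;0 0 0 0 0 0 -1;0 0 0 0 0 0 -1;0 0 0 0 0 0 -1",
)

```text
time: 35.55
eef_pos: [0.5341, -0.2839, 0.1036]
tcp_rot: [-0.035, 0.999, -0.0, 0.001]
contact_force: [-1.1, 0.9, 6.5]
opening: 0.334
finger_force: 39.5
```

In the tool's units: -86 mm is -0.1147, -75 mm is -0.1.

Emit:
send_rows(
  rows="0 0 0 0 0 -0.004 -1;0 0 0 0 0 -0.0107 -1;0 0 0 0 0 -0.0333 -1;0 0 0 0 0 -0.0667 -1;0 0 0 0 0 -0.1 -1;0 0 0 0 0 -0.1147 -1;0 0 0 0 0 -0.1147 -1",
)

```text
time: 36.42
eef_pos: [0.5341, -0.284, 0.1899]
tcp_rot: [-0.035, 0.999, -0.001, 0.001]
contact_force: [-0.4, -0.1, -1.5]
opening: 0.336
finger_force: 39.5
```

```bash
python3 - <<'E'
from h import *
print(rkdelta([.617,.0405,.188]), ctrl.get_state()["eef_pos"])
E
```

```text
[-105.4  317.9    1.9] [ 0.53405606 -0.28401182  0.18986072]
```

Emit:
send_rows(
  rows="0 0 0 -0.004 0.012 0 -1;0 0 0 -0.0147 0.0453 0 -1;0 0 0 -0.032 0.0973 0 -1;0 0 0 -0.0493 0.1507 0 -1;0 0 0 -0.068 0.204 0 -1;0 0 0 -0.0853 0.2573 0 -1;0 0 0 -0.104 0.3107 0 -1;0 0 0 -0.12 0.36 0 -1",
)

```text
time: 37.42
eef_pos: [0.604, -0.0058, 0.1869]
tcp_rot: [-0.035, 0.999, 0.0, -0.001]
contact_force: [0.1, -0.2, -0.4]
opening: 0.334
finger_force: 39.5
```

In the tool's units: 56 mm is 0.0747, 48.5 mm is 0.0647.

Emit:
send_rows(
  rows="0 0 0 -0.0133 0.04 0 -1;0 0 0 -0.02 0.06 0 -1;0 0 0 -0.0213 0.0647 0.0133 -1;0 0 0 -0.0213 0.0647 0.0373 -1;0 0 0 -0.0213 0.0647 0.0613 -1;0 0 0 -0.0213 0.0647 0.0747 -1;0 0 0 -0.0213 0.0647 0.0747 -1",
)

```text
time: 38.3
eef_pos: [0.6163, 0.041, 0.1308]
tcp_rot: [-0.034, 0.999, 0.0, -0.002]
contact_force: [0.1, -0.5, -1.0]
opening: 0.34
finger_force: 39.5
```

```bash
python3 - <<'E'
from h import *
print(rkdelta([.618,.0412,.1046]), ctrl.get_state()["eef_pos"])
d=shot("wrist")
e=shot("scene")
cv2.imwrite("pics/w8.png",np.hstack([cv2.resize(d["color"][100:300,170:470,::-1],(450,300),interpolation=cv2.INTER_CUBIC),cv2.resize(e["color"][150:260,270:400,::-1],(346,300),interpolation=cv2.INTER_CUBIC)]))
E
```

```text
[-1.7  0.1 26.2] [0.61634831 0.04097839 0.13079471]
```

View pics/w8.png

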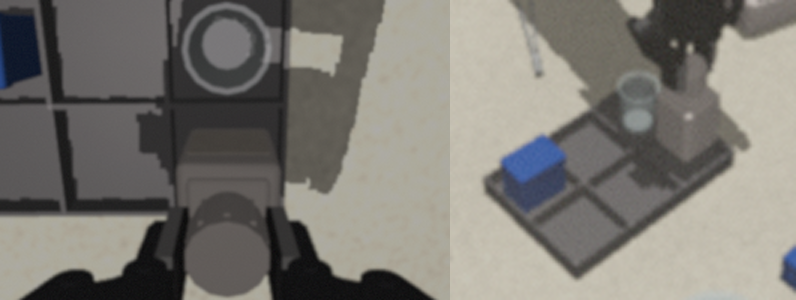

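The square bottle is upright above its back left compartment and clear of the beaker. Lowering it.

In the tool's units: 26 mm is 0.0347, 25 mm is 0.0333.

Emit:
send_rows(
  rows="0 0 0 -0.0013 0 0.0107 -1;0 0 0 -0.0013 0 0.0213 -1;0 0 0 -0.0013 0 0.0293 -1;0 0 0 -0.0013 0 0.0333 -1;0 0 0 -0.0013 0 0.0347 -1;0 0 0 -0.0013 0 0.0347 -1",
)

```text
time: 39.15
eef_pos: [0.6184, 0.0415, 0.1066]
tcp_rot: [-0.035, 0.999, -0.0, 0.0]
contact_force: [0.8, -0.2, -1.9]
opening: 0.331
finger_force: 39.5
```

In the tool's units: 1 mm is 0.0013, 0.7 mm is 0.0009.

Emit:
send_rows(
  rows="0 0 0 0 0 0.0009 -1;0 0 0 0 0 0.0013 -1;0 0 0 0 0 0.0013 -1",
)

```text
time: 39.52
eef_pos: [0.6183, 0.0415, 0.1056]
tcp_rot: [-0.035, 0.999, 0.0, 0.0]
contact_force: [-0.5, -0.4, -0.8]
opening: 0.333
finger_force: 39.5
```

In the tool's units: 1.2 mm is 0.0016, 0.7 mm is 0.0009.

Emit:
send_rows(
  rows="0 0 0 0 0 0.0009 -1;0 0 0 0 0 0.0016 -1;0 0 0 0 0 0.0016 -1",
)

```text
time: 39.9
eef_pos: [0.6185, 0.0415, 0.1047]
tcp_rot: [-0.035, 0.999, -0.0, 0.0]
contact_force: [-0.1, -0.2, 1.6]
opening: 0.334
finger_force: 39.7
```

In the tool's units: -95 mm is -0.1267, -80 mm is -0.1067.

Emit:
send_rows(
  rows="0 0 0 0 0 0 0;0 0 0 0 0 0 0.6;0 0 0 0 0 0 1;0 0 0 0 0 0 1;0 0 0 0 0 -0.0133 1;0 0 0 0 0 -0.06 1;0 0 0 0.004 -0.008 -0.1067 1;0 0 0 0.02 -0.036 -0.1267 1",
)

```text
time: 40.9
eef_pos: [0.6067, 0.0138, 0.2034]
tcp_rot: [-0.036, 0.999, -0.0, 0.003]
contact_force: [0.1, -0.2, 0.4]
opening: 1.0
finger_force: 0.0
```

In the tool's units: -292 mm is -0.3893, -278 mm is -0.3707.

Emit:
send_rows(
  rows="0 0 0 0.0333 -0.0587 0 1;0 0 0 0.0707 -0.1227 0 1;0 0 0 0.108 -0.1867 0 1;0 0 0 0.1453 -0.252 0 1;0 0 0 0.1827 -0.3173 0 1;0 0 0 0.2133 -0.3707 0 1;0 0 0 0.224 -0.3893 0 1;0 0 0 0.224 -0.3893 0 1",
)

```text
time: 41.9
eef_pos: [0.4578, -0.2899, 0.1998]
tcp_rot: [-0.034, 0.999, -0.0, 0.0]
contact_force: [0.3, 0.2, -0.4]
opening: 0.997
finger_force: 0.0
```

```bash
python3 - <<'E'
from h import *
d=shot("wrist"); e=shot("scene"); s=ctrl.get_state()
print(rkdelta([.4581,-.2892,.1090]), s["eef_pos"])
print([find(e,n) for n in("square_bottle","round_bottle","slim_bottle")],find(d,"round_bottle"))
E
```

```text
[ 0.3 -0.7 90.5] [ 0.45832166 -0.28849652  0.1994805 ]
[[(0.7, array([0.6305, 0.0315, 0.0602]))], [(0.62, array([ 0.4692, -0.2937,  0.0671]))], [(0.92, array([ 0.3907, -0.3059,  0.0839]))]] [(0.95, array([ 0.4485, -0.2898,  0.0739]))]
```

In the tool's units: 90.5 mm is 0.1207, 82 mm is 0.1093.

Emit:
send_rows(
  rows="0 0 0 0 0 0.04 1;0 0 0 0 0 0.08 1;0 0 0 0 0 0.1093 1;0 0 0 0 0 0.1207 1;0 0 0 0 0 0.1207 1;0 0 0 0 0 0.1207 -1;0 0 0 0 0 0.1207 -1;0 0 0 0 0 0.1207 -1",
  grip_force=40,
)

```text
time: 43.2
eef_pos: [0.4581, -0.2897, 0.1095]
tcp_rot: [-0.035, 0.999, -0.0, 0.0]
contact_force: [-0.3, 0.4, 0.5]
opening: 0.378
finger_force: 0.0
```

Emit:
send_rows(
  rows="0 0 0 0 0 0 -1;0 0 0 0 0 0 -1;0 0 0 0 0 0 -1;0 0 0 0 0 0 -1",
)

```text
time: 43.7
eef_pos: [0.4583, -0.29, 0.1097]
tcp_rot: [-0.035, 0.999, -0.001, 0.001]
contact_force: [0.1, -0.4, 5.0]
opening: 0.334
finger_force: 39.9
```

In the tool's units: -82 mm is -0.1093, -75 mm is -0.1.

Emit:
send_rows(
  rows="0 0 0 0 0 -0.004 -1;0 0 0 0 0 -0.0107 -1;0 0 0 0 0 -0.0333 -1;0 0 0 0 0 -0.0667 -1;0 0 0 0 0 -0.1 -1;0 0 0 0 0 -0.1093 -1;0 0 0 0 0 -0.1093 -1",
)

```text
time: 44.58
eef_pos: [0.4579, -0.2895, 0.1913]
tcp_rot: [-0.035, 0.999, -0.0, 0.0]
contact_force: [-0.2, -0.8, -1.7]
opening: 0.334
finger_force: 39.6
```

```bash
python3 - <<'E'
from h import *
print((C+RK@[.033,-.066,0]).round(4),rkdelta([.6295,-.0898,.19]), ctrl.get_state()["eef_pos"])
E
```

```text
[ 0.6283 -0.09    0.    ] [-185.1  187.2    1.3] [ 0.45792147 -0.28948839  0.1913439 ]
```

In the tool's units: 187 mm is 0.2493, -184.5 mm is -0.246.

Emit:
send_rows(
  rows="0 0 0 -0.0107 0.0107 0 -1;0 0 0 -0.0373 0.0373 0 -1;0 0 0 -0.0747 0.076 0 -1;0 0 0 -0.116 0.1173 0 -1;0 0 0 -0.1573 0.16 0 -1;0 0 0 -0.1973 0.2 0 -1;0 0 0 -0.2293 0.232 0 -1;0 0 0 -0.246 0.2493 0 -1",
)

```text
time: 45.58
eef_pos: [0.6293, -0.0879, 0.1892]
tcp_rot: [-0.036, 0.999, 0.0, -0.001]
contact_force: [0.5, 0.3, -1.5]
opening: 0.337
finger_force: 39.7
```

Emit:
send_rows(
  rows="0 0 0 0 0 0 -1;0 0 0 0 0 0.0133 -1;0 0 0 0 0 0.0373 -1;0 0 0 0 0 0.0587 -1;0 0 0 0 0 0.0693 -1;0 0 0 0 0 0.0693 -1;0 0 0 0 0 0.0693 -1",
)

```text
time: 46.45
eef_pos: [0.6294, -0.0903, 0.1394]
tcp_rot: [-0.035, 0.999, -0.0, 0.001]
contact_force: [-0.3, 0.1, -1.6]
opening: 0.333
finger_force: 39.7
```

```bash
python3 - <<'E'
from h import *
print(rkdelta([.6288,-.0898,.1107]), ctrl.get_state()["eef_pos"])
d=shot("wrist")
e=shot("scene")
cv2.imwrite("pics/w9.png",np.hstack([cv2.resize(d["color"][100:300,170:470,::-1],(450,300),interpolation=cv2.INTER_CUBIC),cv2.resize(e["color"][150:260,270:400,::-1],(346,300),interpolation=cv2.INTER_CUBIC)]))
E
```

```text
[ 0.5  0.5 28.7] [ 0.62936348 -0.09026637  0.13942561]
```

View pics/w9.png

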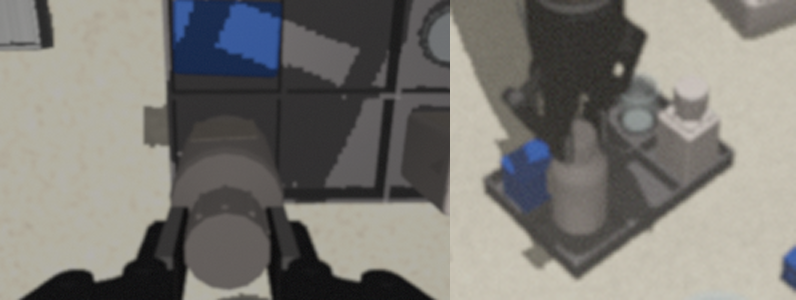

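The round bottle is over its back right compartment, and the square one stands upright in its own.

In the tool's units: 27.5 mm is 0.0367, 27 mm is 0.036.

Emit:
send_rows(
  rows="0 0 0 0.0007 0.0007 0.0107 -1;0 0 0 0.0007 0.0007 0.0227 -1;0 0 0 0.0007 0.0007 0.0307 -1;0 0 0 0.0007 0.0007 0.0347 -1;0 0 0 0.0007 0.0007 0.036 -1;0 0 0 0.0007 0.0007 0.0367 -1;0 0 0 0.0007 0.0007 0.0367 -1",
)

```text
time: 47.42
eef_pos: [0.6286, -0.0897, 0.1116]
tcp_rot: [-0.035, 0.999, -0.0, 0.0]
contact_force: [-0.1, -0.5, -1.0]
opening: 0.334
finger_force: 39.7
```

In the tool's units: 1.3 mm is 0.0017, 0.7 mm is 0.0009.

Emit:
send_rows(
  rows="0 0 0 0 0 0.0009 -1;0 0 0 0 0 0.0017 -1;0 0 0 0 0 0.0017 -1",
)

```text
time: 47.8
eef_pos: [0.6287, -0.0897, 0.1107]
tcp_rot: [-0.035, 0.999, -0.0, 0.0]
contact_force: [-0.3, 0.1, 1.1]
opening: 0.337
finger_force: 40.0
```

Emit:
send_rows(
  rows="0 0 0 0 0 0.0004 0;0 0 0 0 0 0.0004 0.6;0 0 0 0 0 0.0004 1;0 0 0 0 0 0.0004 1;0 0 0 0 0 -0.0133 1;0 0 0 0 0 -0.06 1;0 0 0 0.0053 -0.004 -0.1067 1;0 0 0 0.0307 -0.0213 -0.1267 1",
)

```text
time: 48.8
eef_pos: [0.6082, -0.1073, 0.2091]
tcp_rot: [-0.035, 0.999, -0.001, 0.003]
contact_force: [-0.4, -0.3, -0.7]
opening: 0.998
finger_force: 0.0
```

Emit:
send_rows(
  rows="0 0 0 0.056 -0.04 0 1;0 0 0 0.1173 -0.084 0 1;0 0 0 0.1787 -0.1293 0 1;0 0 0 0.24 -0.1733 0 1;0 0 0 0.2867 -0.2067 0 1;0 0 0 0.312 -0.224 0 1;0 0 0 0.3173 -0.228 0 1;0 0 0 0.3173 -0.228 0 1",
)

```text
time: 49.8
eef_pos: [0.3813, -0.2943, 0.2056]
tcp_rot: [-0.035, 0.999, -0.0, 0.0]
contact_force: [0.3, 0.2, -0.8]
opening: 1.001
finger_force: 0.0
```

```bash
python3 - <<'E'
from h import *
d=shot("wrist"); e=shot("scene"); s=ctrl.get_state()
print(rkdelta([.3813,-.2946,.1275]), s["eef_pos"])
print([find(e,n) for n in("square_bottle","round_bottle","slim_bottle")],find(d,"slim_bottle"))
E
```

```text
[ 0.4 -0.7 77.8] [ 0.38167403 -0.29382599  0.20526779]
[[(0.92, array([0.6301, 0.0304, 0.0608]))], [], [(0.7, array([ 0.3935, -0.3021,  0.0765]))]] [(0.86, array([ 0.3675, -0.2898,  0.0985]))]
```

In the tool's units: 77.5 mm is 0.1033, 72 mm is 0.096.

Emit:
send_rows(
  rows="0 0 0 0 0 0.04 1;0 0 0 0 0 0.0733 1;0 0 0 0 0 0.096 1;0 0 0 0 0 0.1033 1;0 0 0 0 0 0.1033 1;0 0 0 0 0 0.1033 -1;0 0 0 0 0 0.1033 -1;0 0 0 0 0 0.1033 -1",
  grip_force=40,
)

```text
time: 51.1
eef_pos: [0.3812, -0.2945, 0.1281]
tcp_rot: [-0.035, 0.999, -0.0, 0.0]
contact_force: [-0.4, 0.0, 1.6]
opening: 0.376
finger_force: 0.7
```

Emit:
send_rows(
  rows="0 0 0 0 0 0 -1;0 0 0 0 0 0 -1;0 0 0 0 0 0 -1;0 0 0 0 0 0 -1;0 0 0 0 0 0 -1",
)

```text
time: 51.72
eef_pos: [0.3813, -0.2948, 0.1281]
tcp_rot: [-0.035, 0.999, -0.001, 0.0]
contact_force: [1.2, -2.0, 3.9]
opening: 0.315
finger_force: 39.6
```

In the tool's units: -82 mm is -0.1093, -75 mm is -0.1.

Emit:
send_rows(
  rows="0 0 0 0 0 -0.004 -1;0 0 0 0 0 -0.0107 -1;0 0 0 0 0 -0.0333 -1;0 0 0 0 0 -0.0667 -1;0 0 0 0 0 -0.1 -1;0 0 0 0 0 -0.1093 -1;0 0 0 0 0 -0.1093 -1",
)

```text
time: 52.6
eef_pos: [0.3811, -0.2943, 0.21]
tcp_rot: [-0.035, 0.999, -0.0, 0.0]
contact_force: [0.7, 0.3, -0.9]
opening: 0.311
finger_force: 39.4
```

```bash
python3 - <<'E'
from h import *
print((C+RK@[-.033,0,0]).round(4),rkdelta([.5583,-.0283,.21]), ctrl.get_state()["eef_pos"])
E
```

```text
[ 0.5579 -0.0288  0.    ] [-195.3  253.     0. ] [ 0.381082   -0.29432326  0.21001868]
```

Emit:
send_rows(
  rows="0 0 0 -0.008 0.0107 0 -1;0 0 0 -0.0293 0.0387 0 -1;0 0 0 -0.0613 0.08 0 -1;0 0 0 -0.0987 0.128 0 -1;0 0 0 -0.136 0.176 0 -1;0 0 0 -0.1733 0.224 0 -1;0 0 0 -0.2107 0.272 0 -1;0 0 0 -0.24 0.3107 0 -1",
)

```text
time: 53.6
eef_pos: [0.5445, -0.0469, 0.208]
tcp_rot: [-0.035, 0.999, 0.001, -0.001]
contact_force: [-0.1, 0.0, -1.0]
opening: 0.313
finger_force: 39.5
```

In the tool's units: 52 mm is 0.0693, 44 mm is 0.0587.

Emit:
send_rows(
  rows="0 0 0 -0.016 0.0213 0 -1;0 0 0 -0.02 0.0267 0 -1;0 0 0 -0.02 0.0267 0.0133 -1;0 0 0 -0.02 0.0267 0.0373 -1;0 0 0 -0.02 0.0267 0.0587 -1;0 0 0 -0.02 0.0267 0.0693 -1;0 0 0 -0.02 0.0267 0.0693 -1;0 0 0 -0.02 0.0267 0.0693 -1",
)

```text
time: 54.6
eef_pos: [0.5584, -0.0285, 0.1581]
tcp_rot: [-0.035, 0.999, -0.0, 0.001]
contact_force: [-0.2, -0.7, -1.3]
opening: 0.31
finger_force: 39.5
```

```bash
python3 - <<'E'
from h import *
print(rkdelta([.5583,-.0283,.1291]), ctrl.get_state()["eef_pos"])
d=shot("wrist")
e=shot("scene")
cv2.imwrite("pics/w10.png",np.hstack([cv2.resize(d["color"][100:300,170:470,::-1],(450,300),interpolation=cv2.INTER_CUBIC),cv2.resize(e["color"][150:260,270:400,::-1],(346,300),interpolation=cv2.INTER_CUBIC)]))
E
```

```text
[ 0.1  0.2 29. ] [ 0.55838673 -0.02853157  0.15809303]
```

View pics/w10.png

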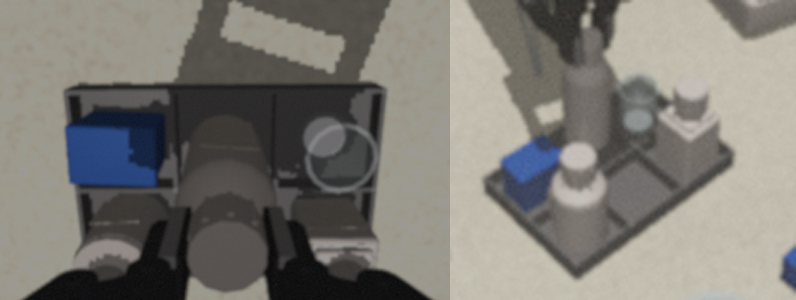

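The slim bottle is upright over the front middle compartment. The other two bottles stand in the rack.

Emit:
send_rows(
  rows="0 0 0 0 0 0.0107 -1;0 0 0 0 0 0.0227 -1;0 0 0 0 0 0.0307 -1;0 0 0 0 0 0.0347 -1;0 0 0 0 0 0.0367 -1;0 0 0 0 0 0.0373 -1;0 0 0 0 0 0.0373 -1",
)

```text
time: 55.58
eef_pos: [0.5582, -0.0284, 0.1298]
tcp_rot: [-0.035, 0.999, -0.0, 0.0]
contact_force: [0.4, 0.2, -1.7]
opening: 0.311
finger_force: 39.5
```

In the tool's units: 1.3 mm is 0.0017, 0.7 mm is 0.0009.

Emit:
send_rows(
  rows="0 0 0 0 0 0.0009 -1;0 0 0 0 0 0.0017 -1;0 0 0 0 0 0.0017 -1",
)

```text
time: 55.95
eef_pos: [0.5585, -0.0285, 0.1292]
tcp_rot: [-0.035, 0.999, -0.0, 0.001]
contact_force: [-1.0, -0.9, 3.1]
opening: 0.308
finger_force: 39.9
```

In the tool's units: -110 mm is -0.1467, -75 mm is -0.1.

Emit:
send_rows(
  rows="0 0 0 0 0 0 0;0 0 0 0 0 0 0.6;0 0 0 0 0 0 1;0 0 0 0 0 0 1;0 0 0 0 0 -0.0133 1;0 0 0 0 0 -0.0533 1;0 0 0 0 0 -0.1 1;0 0 0 0 0 -0.1467 1",
)

```text
time: 56.95
eef_pos: [0.558, -0.0284, 0.2401]
tcp_rot: [-0.035, 0.999, -0.0, 0.0]
contact_force: [0.1, -1.0, -0.3]
opening: 1.004
finger_force: 0.0
```

In the tool's units: 120 mm is 0.16, 80 mm is 0.1067.

Emit:
send_rows(
  rows="0 0 0 0.0267 0.04 -0.0133 1;0 0 0 0.0533 0.1067 -0.0267 1;0 0 0 0.08 0.16 -0.0267 1;0 0 0 0.08 0.16 -0.0267 1;0 0 0 0.08 0.16 -0.0267 1",
)

```text
time: 57.58
eef_pos: [0.4902, 0.0869, 0.2589]
tcp_rot: [-0.035, 0.999, -0.0, 0.001]
contact_force: [0.2, 0.1, -0.8]
opening: 1.0
finger_force: 0.0
```

```bash
python3 - <<'E'
from h import *
e=shot("scene"); print(ctrl.get_state()["time"])
for n in names[3:]: print(n,find(e,n))
cv2.imwrite("pics/f.png",cv2.resize(e["color"][80:270,240:460,::-1],(660,570),interpolation=cv2.INTER_CUBIC))
E
```

```text
57.625
round_bottle [(0.67, array([ 0.6397, -0.1017,  0.068 ]))]
square_bottle [(0.65, array([0.6323, 0.03  , 0.0617])), (0.58, array([ 0.6207, -0.0249,  0.0117]))]
slim_bottle [(0.95, array([ 0.5713, -0.0393,  0.0849]))]
jar [(0.58, array([0.4775, 0.2933, 0.1116]))]
beaker [(0.57, array([0.555 , 0.033 , 0.0373]))]
mailer [(0.66, array([ 0.5657, -0.1056,  0.0505]))]
```

View pics/f.png

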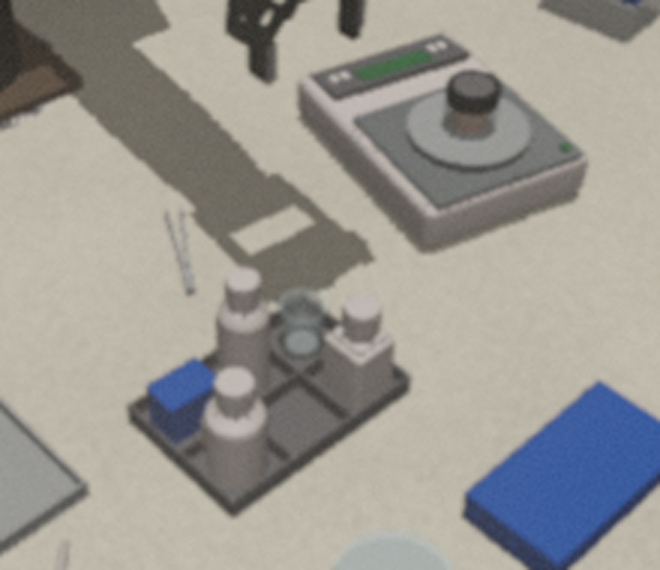

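The jar stands mid-pan at crop position (470,105). All three bottles are upright in their own compartments, the beaker and mailer haven't moved, and the arm is clear.

```bash
python3 -c "
from plant import ctrl
print(ctrl.sign_off())"
```

```text
the job is handed in; nothing more can be done
None
```

The job is handed in at about 58 s of the 144 s allowed: the jar stands in the middle of the balance pan, all three bottles are back upright in their own compartments, and the beaker and mailer were left in place.

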